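Wind the vial tray out of a bench reader with its loose crank

ROBOT

A 6-joint arm with a two-finger parallel gripper is mounted at the origin on the work surface. World frame = base frame: x ahead of the robot, y to its left, z up, the work surface at z = 0. Lengths are in m, angles in rad, forces in N, time in s.
With the tool pointing down it reaches from about 0.275 to 1 m from the base axis. Payload 8.4 kg.
Tool frame: the origin (TCP) lies on the centre line of the jaws, within the pads' length; the fingertips stand 17 mm ahead of it and the grasp point (between the pads) lies 2 mm behind it (bot.tcp_to_tips is the z of the fingertips in the tool frame, in m); z points along the fingers, y is the line along which they close (so a half turn about z gives the same grasp; the last joint's range is limited). The gripper opens to 85 mm and grips with 20 to 120 N. Pads are 22 mm wide; open, the fingers measure 114 mm over their backs; the gripper's body (76 mm by 85 mm) begins 54 mm behind the grasp point. The pads swing forward as they close: fully open they stand 13 mm farther back than shut.
Start: joints at [-1.274, 0.353, 1.633, -0, 1.155, -0.002], TCP at [0.184, -0.597, 0.248] pointing down, gripper open.
Joint ranges: [-2.63, 2.63], [-0.92, 2.1], [0.06, 2.66], [-1.3, 4.44], [0, 2.69], [-3.02, 3.02]. Speed limits (rad/s): [2.22, 2.22, 2.79, 3.14, 3.14, 3.14].

INTERFACE

Orientations are given as a unit quaternion [x, y, z, w].
In Python, from workcell import bot, hand, kinematics, get_obs, vision, hand_in gives the robot as it stands. The module is installed in compiled form; this text tells all that it offers. Calls block until the motion is done:
- bot.reach(position, orientation): joint-space move of the TCP to a pose.
- bot.servo_line(position, ori=None, velocity=0.15): straight line of the TCP; ori=None keeps the orientation; velocity is the mean speed in m/s.
- bot.goto_joints(angles): joint-space move.
- hand.move_gripper(opening, strength=None): finger opening in m; strength is the grip in N (None keeps the last); returns when the fingers have stopped.
- bot.dwell(seconds).
- kinematics.solve_ik(position, orientation): joint angles nearest the present ones, or None.
- get_obs(): the state.
- vision.read_camera(name): name is "scene" or "top" or "wrist"; returns a dict with "frame" (480x640x3 uint8, red, green, blue), "intrinsics" (3x3 intrinsics, pixels), "view" (4x4, takes a point from world to camera coordinates). Camera axes: x right, y down, z forward; pixel columns grow to the right and rows downward; lengths in m; the calibration is good to about 2 mm. A picture is of the moment at which its call begins. There is no depth.
A pose or a line that the arm cannot do raises bot.IKError and nothing moves.
- hand_in(): hands the job in; it is judged then, once.
The state is a dict: "time_s": time; "joint_pos": joint angles; "joint_vel": joint speeds; "joint_efforts": joint torques, N m; "position": TCP position; "orientation": TCP orientation; "wrist_force": force on the tool from outside, world axes, zero at the start; "ft_torque": the same for the moment, N m; "gripper_width": finger opening in m; "grip_force": force on a finger pad.
Only numpy, scipy, OpenCV 4.12 (cv2) and the standard library are available. Lean on these libraries where they do the work, as an engineer would, in place of code of your own. Each camera call takes 0.05 s, during which the arm holds its last target. There are 200 camera calls.

TASK

The vial reader has lost power: take the loose crank from its stand, set it into the round well on top of the reader and feel it gently onto the hidden hex until it is fully home with its collar on the rim, and only then wind it clockwise until the vial tray is fully out at its stop. Never force the crank or touch the tray by hand, leave it seated in the well, and leave everything else on the bench where it is.

Things in the scene. Friction and masses are not known exactly. Their poses are not given: they have to be found in the camera images.
- crank: loose steel crank, 0.3 to 0.45 kg. Origin at the centre of the barrel's lower end, z up the barrel, x along the arm to the knob. Barrel 39 mm across, z 0 to 62 mm; collar 52 mm across, z 62 to 68; flat arm 18 mm wide, z 68 to 76, x -16 to +82; square hub on the barrel's axis, z 76 to 110; knob at x = 70. At the start it stands upright in the stand, collar on the stand's top
- crank_socket (a point): mouth of the hex socket, the same point as the crank's origin: 25 mm across flats, 22 mm deep, flats facing the crank's x and every 60 degrees from it
- crank_hub (a point): centre of the top of the crank's square hub, on the barrel's axis, 110 mm above the crank's origin. The hub is 20 x 20 mm, its sides along the crank's x and y, 34 mm tall above the arm
- crank_knob (a point): centre of the top of the upright black round knob, 70 mm from the barrel's axis, 122 mm above the crank's origin. The knob is 18 mm across, 40 mm tall (its lower end 6 mm above the arm), and spins freely on its pin
- stand: fixed grey stand for the crank: foot 90 x 90 x 8 mm, on it a block 60 x 60 mm up to 73 mm height with an upright round hole 44 mm across. Origin at the centre of its underside
- reader: fixed light blue vial reader, 200 (x) x 240 (y) x 116 mm high. Origin at the centre of its underside, x from its front (tray side) to its back. The well is in the middle of its top, in a grey block 64 x 64 mm that stands 4 mm proud
- well_rim (a point): centre of the well's mouth on the reader's top, 120 mm above the bench: a round hole 43 mm across, 74 mm deep, with the hex spindle at its bottom. More than 150 N of contact pressure between crank and reader, all contacts added up (about 20 N at the knob against the tray's stop), counts as forcing it
- hex_top (a point): top of the spindle at rest, 42 mm below the rim: upright hex, 24 mm across flats, with a 3.5 mm tapered nose, flats at an unknown angle. On a spring: a crank that does not match pushes it down, 1.8 N at first plus 0.9 N per mm. Turned until the flats match (60 degrees at most), it springs up into the socket. It resists turning with 0.2 N m
- seat (a point): where the crank's origin is when fully home: 62 mm below the rim, collar on the rim, hex 20 mm deep in the socket
- hex (a joint): how far the sprung hex is pushed down, m: 0 at rest, solid at 0.011 (12 N). Driving it down past 0.0105, on to the solid, is forcing the crank
- tray (a joint): how far the vial tray is out of the reader's front, m: drawn by the spindle by 40 mm a turn, turning clockwise seen from above drives it out; starts 0 to 0.019, stop at 0.060 (fully out is 0.057 or more). It stays where it is left
- tray_front (a point): middle of the tray's grey front plate (148 x 34 mm), 29 mm above the bench; moves out along the reader's -x
- bottle: white bottle 54 mm across, 150 mm high, upright; origin at its underside. Leave alone
- vial_rack: white block 120 x 70 x 20 mm with teal-capped vials, 46 mm high; origin at its underside. Leave alone
- notebook: red notebook 110 x 160 x 14 mm lying flat; origin at its underside. Leave alone
Things that resemble listed ones, but are neither listed nor needed, are in the scene too. What is shaped like the crank but red or yellow is not meant.

How it is judged:
By the outcome, as a careful person would: the job done as asked, in the order asked, and still so for the second after the job is handed in, with the robot touching nothing.
It also fails if it takes over 72 s, if anything falls off the work surface, if the arm or the gripper's body presses on something with over 40 N, if the wrist force passes 120 N, or if a joint passes its speed limit or range.

## Working session

There is one attempt and no reset: what is moved stays moved. The work goes in short steps, each a Python script; the robot and the scene stay as the last script left them, time stands still between calls to the robot, and variables do not carry over. Pictures are saved under pics/ and viewed, at most 10 in all, crops included, and the job is handed in when it is done.

```bash
mkdir -p pics && ls
python3 - <<'E'
from workcell import *
import cv2
for n in ["scene","top"]:
    c=vision.read_camera(n); cv2.imwrite(f"pics/{n}0.png",c["frame"][:,:,::-1])
    print(n,c["intrinsics"],c["view"])
o=get_obs(); print({k:o[k] for k in ("time_s","position","orientation","wrist_force","gripper_width")})
E
```

```text
pics
scene [[440.39686266   0.         321.73596906]
 [  0.         440.39686266 238.04709261]
 [  0.           0.           1.        ]] [[-0.3232862   0.94624959 -0.00988694  0.2072943 ]
 [ 0.79638504  0.26641192 -0.54295078 -0.42754089]
 [-0.51113295 -0.18340231 -0.83970632  1.58028447]
 [ 0.          0.          0.          1.        ]]
top [[533.39044474   0.         326.60333159]
 [  0.         533.39044474 237.58440553]
 [  0.           0.           1.        ]] [[ 0.12164457 -0.99255615  0.00590598 -0.0609524 ]
 [-0.97157659 -0.12028657 -0.20388739  0.5914711 ]
 [ 0.20308009  0.01906368 -0.97897653  1.22028506]
 [ 0.          0.          0.          1.        ]]
{'time_s': 0.1, 'position': array([ 0.18386534, -0.59691911,  0.24763738]), 'orientation': array([ 9.88859249e-01,  1.48852281e-01, -8.35543394e-05, -6.13591718e-04]), 'wrist_force': array([ 0.09224698, -0.66580408, -0.27424894]), 'gripper_width': 0.08522405745787857}
```

View pics/scene0.png

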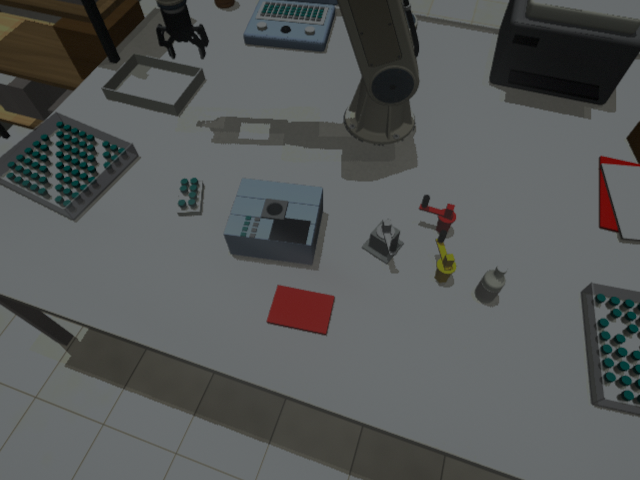

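View pics/top0.png

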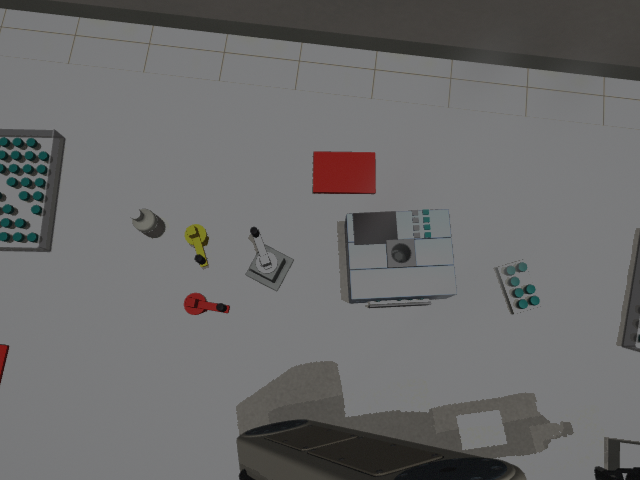

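The scene view shows the steel crank in its stand near (387,235) and the reader's well at (274,209). In the top view the hub is at about (265,262), the knob at (255,232), the well at (401,253), and the tray plate faces the robot at row 303. The red and yellow cranks nearby are decoys.

I'll write helpers, get coarse rays, then look with the wrist camera above the crank.

```bash
cat > h.py <<'E'
from workcell import bot, hand, kinematics, get_obs, vision, hand_in
import numpy as np, cv2
from scipy.spatial.transform import Rotation as R
def ray(c,uv,z):
    V=np.array(c["view"]);Rm=V[:3,:3];o=-Rm.T@V[:3,3]
    d=Rm.T@np.linalg.solve(c["intrinsics"],[uv[0],uv[1],1.]);return o+d*(z-o[2])/d[2]
def proj(c,p):
    V=np.array(c["view"]);q=np.array(c["intrinsics"])@(V[:3,:3]@np.array(p)+V[:3,3]);return q[:2]/q[2]
def down(yaw): # tool z down, tool x at heading yaw
    return (R.from_euler('z',yaw)*R.from_euler('x',np.pi)).as_quat()
def yaw_now():
    x=R.from_quat(get_obs()["orientation"]).apply([1,0,0]);return np.arctan2(x[1],x[0])
def shot(name,n):
    c=vision.read_camera(n);cv2.imwrite(f"pics/{name}.png",c["frame"][:,:,::-1]);return c
E
python3 - <<'E'
from h import *
c=vision.read_camera("top")
hub=ray(c,(265,262),.121);knob=ray(c,(255,232),.133);well=ray(c,(401,253),.12)
print(hub,knob,well,np.linalg.norm((knob-hub)[:2]))
yaw=np.arctan2(*(knob-hub)[1::-1]);print(yaw)
for k in (0,1):
    print(k,[None if q is None else q.round(2) for q in (kinematics.solve_ik(p,down(yaw+k*np.pi)) for p in ([hub[0],hub[1],.3],[well[0],well[1],.25]))])
# view from above, hand pulled back
j=get_obs()["joint_pos"]
bot.reach([hub[0]-.05,hub[1],.33],down(yaw))
c=shot("w1","wrist");print(proj(c,hub),proj(c,knob),get_obs()["time_s"],get_obs()["joint_pos"])
np.save("w1.npy",c,allow_pickle=True)
E
```

```text
[0.50886679 0.14222466 0.121     ] [0.57246313 0.17314302 0.133     ] [ 0.56749254 -0.16187864  0.12      ] 0.07071377921056486
0.45251905823168376
0 [array([ 0.27,  0.15,  1.78, -0.  ,  1.21,  1.39]), array([-0.28,  0.3 ,  1.71, -0.  ,  1.14,  0.84])]
1 [array([ 0.27,  0.15,  1.78,  0.  ,  1.21, -1.75]), array([-0.28,  0.3 ,  1.71,  0.  ,  1.14, -2.3 ])]
[336.93971066 176.88464361] [339.06523232  96.74807374] 2.9917 [ 2.96353842e-01  4.81173034e-02  1.83121714e+00 -1.14949065e-04
  1.26240984e+00  1.41554186e+00]
```

View pics/w1.png

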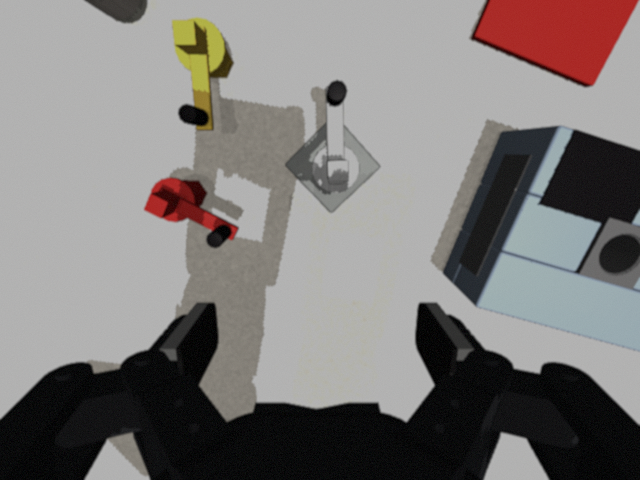

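Wrist view: steel crank with hub top near (338,167), knob near (337,92), and the well at the right edge (621,253). Next I'll zoom on the crank and take a wrist view of the well.

Run:
```python
from h import *
bot.reach([.50,-.16,.33],down(0))
c=shot("w2","wrist");np.save("w2.npy",c,allow_pickle=True);print(proj(c,[.5675,-.1619,.12]),get_obs()["time_s"])
w1=cv2.imread("pics/w1.png");a=cv2.resize(w1[70:220,280:390],None,fx=4,fy=4,interpolation=cv2.INTER_CUBIC)
u,v=proj(c,[.5675,-.1619,.12]).astype(int)
b=cv2.resize(cv2.imread("pics/w2.png")[max(0,v-75):v+75,u-45:u+45],None,fx=4,fy=4,interpolation=cv2.INTER_CUBIC);print(u-45,max(0,v-75))
b=cv2.copyMakeBorder(b,0,600-b.shape[0],0,0,cv2.BORDER_CONSTANT)
cv2.imwrite("pics/z.png",np.hstack([a,b]))
```

```text
[318.1902687  153.65906871] 4.2083
273 78
```

View pics/z.png

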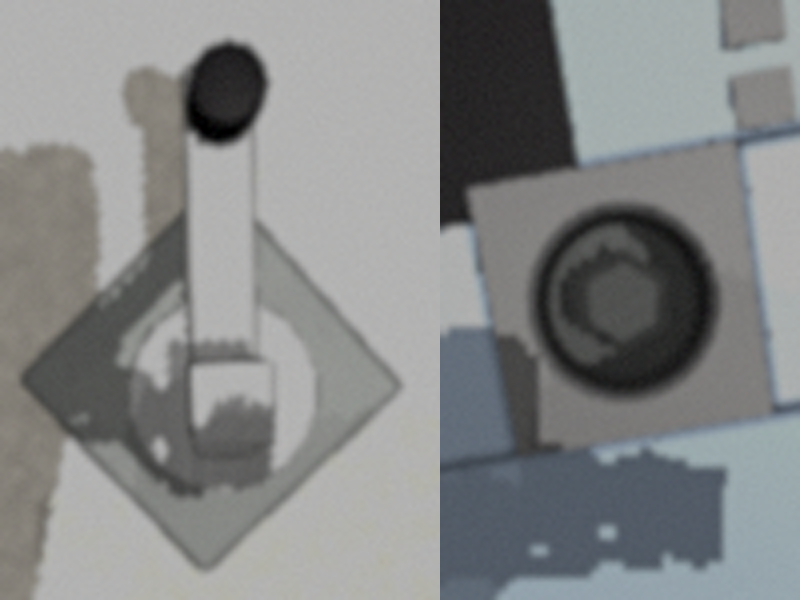

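The zoom shows the hub's top face centred at about (337.8,170.5) and the knob top at (337,90.5) in w1. In w2 the well is centred at about (319.2,153), with the hex inside it: corners up and down, flats facing roughly ±y. Now I'll grasp.

Run:
```python
from h import *
w1=np.load("w1.npy",allow_pickle=True).item();w2=np.load("w2.npy",allow_pickle=True).item()
hub=ray(w1,(337.8,170.5),.121);knob=ray(w1,(337,90.5),.133);well=ray(w2,(319.2,153),.12)
yaw=np.arctan2(*(knob-hub)[1::-1]);print(hub,knob,np.linalg.norm((knob-hub)[:2]),yaw,well,bot.tcp_to_tips)
np.save("est.npy",[*hub[:2],yaw,*well[:2]])
bot.reach([hub[0],hub[1],.20],down(yaw+np.pi))
c=shot("w3","wrist");np.save("w3.npy",c,allow_pickle=True);print(proj(c,hub),proj(c,knob),get_obs()["time_s"],get_obs()["joint_pos"].round(2))
```

```text
[0.51468756 0.14423407 0.121     ] [0.57619634 0.17708949 0.133     ] 0.06973383966340435 0.49059931956977004 [ 0.56811352 -0.16287269  0.12      ] 0.017
[318.06531673 264.32738458] [318.0405594  368.66915906] 6.8333 [ 0.27  0.27  1.87 -0.    1.   -1.79]
```

View pics/w3.png

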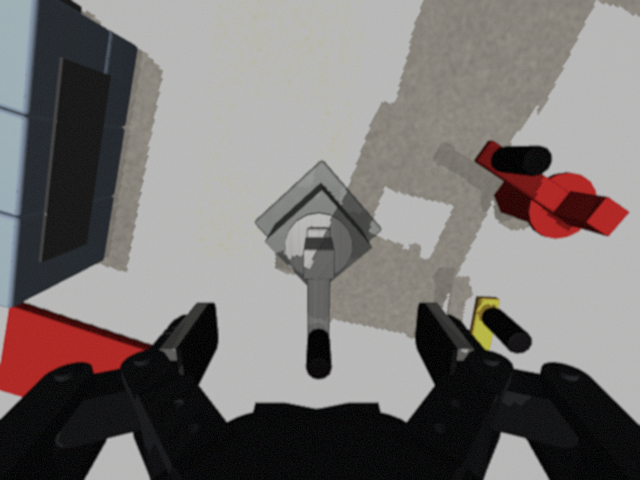

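The knob (318,367) and hub (~319,262) are where predicted. Grasp and lift.

Run:
```python
from h import *
hx,hy,yaw,wx,wy=np.load("est.npy")
bot.servo_line([hx,hy,.110],velocity=.12)
f0=get_obs()["wrist_force"]
hand.move_gripper(0.015,70)
o=get_obs();print(f0,o["wrist_force"],o["gripper_width"],o["grip_force"])
bot.servo_line([hx,hy,.245],velocity=.1)
c=shot("w4","wrist");o=get_obs();print(o["wrist_force"],o["ft_torque"],o["gripper_width"],o["time_s"],o["position"])
```

```text
[ 0.21261332 -0.55012835  0.72251977] [-2.53214393 -0.80129115  5.60893889] 0.01888159351690783 68.50818514823914
[ 0.52112372  0.16750694 -4.68679116] [-0.04912191  0.05535356  0.02420014] 0.018628613352341426 9.9 [0.51432271 0.1441442  0.24429757]
```

View pics/w4.png

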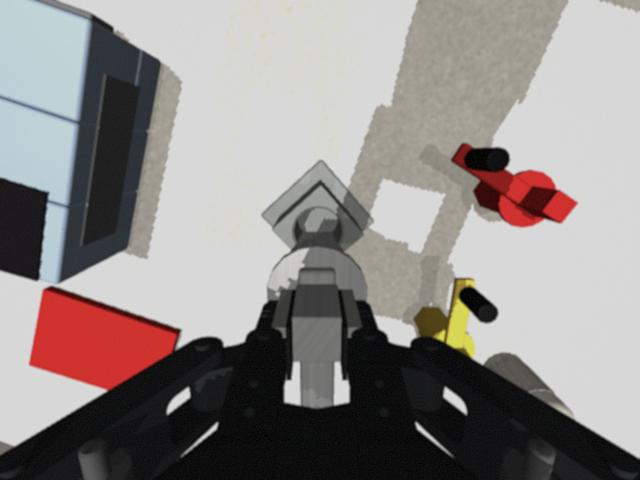

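The crank is held squarely, with the collar at about (318,280) just below the pads. Next I carry it over the well and lower it with a force guard.

```bash
cat >> h.py <<'E'
def F(): return np.array(get_obs()["wrist_force"])
def step(dx=0,dy=0,dz=0,v=.03):
    global T
    T=T+[dx,dy,dz]; bot.servo_line(list(T),velocity=v); return F()-B
def start(base=None):
    global T,B
    T=np.array(get_obs()["position"]);B=F() if base is None else np.array(base)
def lower(zt,ds,lim,v=.04):
    while T[2]>zt+1e-6:
        f=step(dz=-min(ds,T[2]-zt),v=v)
        if f[2]>lim or np.hypot(f[0],f[1])>lim: return f
    return f
E
python3 - <<'E'
import h; from h import *
hx,hy,yaw,wx,wy=np.load("est.npy")
bot.reach([wx,wy,.245],down(np.deg2rad(42)+np.pi))
bot.dwell(.15);start();np.save("base.npy",h.B)
print(get_obs()["time_s"],get_obs()["joint_pos"].round(2),h.B,h.T)
shot("t5","top")
print(lower(.222,.02,3))
f=lower(.190,.004,3);o=get_obs();print(f,h.T,o["position"],o["time_s"])
E
```

```text
11.2417 [-0.28  0.3   1.71  0.    1.13 -2.59] [ 0.13818122 -0.79659119 -4.30274619] [ 0.56826708 -0.16160354  0.24502491]
[-0.72091375  1.69742706 -0.21389991]
[ 0.0159677   1.48033749 -0.18426139] [ 0.56826708 -0.16160354  0.19      ] [ 0.56805978 -0.16157567  0.18966831] 14.1917
```

The barrel is in the well without contact. Now I feel the walls to centre it.

Run:
```python
import h; from h import *
start(np.load("base.npy")); h.T=np.array([.56826708,-.16160354,.19]); B0=F();h.B=B0
def probe(ax,s):
    T0=h.T.copy();d=np.zeros(3);d[ax]=s;prev=0
    for i in range(10):
        f=step(*(d*.0006),v=.02)
        if -s*f[ax]>3: break
    m=get_obs()["position"][ax]; print(ax,s,i,f.round(1),m)
    bot.servo_line(list(T0),velocity=.04);h.T=T0
    return h_cmd(T0,ax,s,i)
def h_cmd(T0,ax,s,i): return T0[ax]+s*.0006*(i+1)
for ax in (0,1):
    a=probe(ax,1);b=probe(ax,-1);h.T[ax]=(a+b)/2;bot.servo_line(list(h.T),velocity=.04);print("centre",ax,h.T[ax],(a-b)/2)
np.save("T.npy",h.T);print(h.T,F(),get_obs()["time_s"])
```

```text
0 1 3 [-4.9  0.4  3.3] 0.5700365159099123
0 -1 5 [ 4.2 -0.1 -0.9] 0.5652228606568573
centre 0 0.56766708 0.0030000000000000027
1 1 4 [-0.2 -4.8  0.6] -0.15898591517788505
1 -1 3 [-0.1  4.1  3.5] -0.16360937909177473
centre 1 -0.16130354 0.002700000000000008
[ 0.56766708 -0.16130354  0.19      ] [-1.28703956  0.68900991 -4.61808615] 20.4417
```

Run:
```python
import h; from h import *
start();h.T=np.load("T.npy");B0=h.B.copy()
print(lower(.181,.009,4))
f=lower(.168,.0015,3.5,v=.03);print(f.round(1),h.T[2],get_obs()["position"],get_obs()["time_s"])
f=step(dz=-.001);print(f.round(1),h.T[2])
a=42.
for i in range(8):
    a-=4; bot.reach(list(h.T),down(np.deg2rad(a)+np.pi)); f=F()-h.B; tz=get_obs()["ft_torque"][2]
    print(a,f.round(1),round(tz,3),round(get_obs()["time_s"],2))
    if f[2]<1.5: break
np.save("T.npy",h.T);np.save("a.npy",a);np.save("B.npy",h.B)
```

```text
[ 1.82000829 -0.95011071  0.08228181]
[ 1.5 -0.8  3.6] 0.17049999999999998 [ 0.56783195 -0.16135497  0.17062463] 22.5667
[ 1.3 -0.6  5.1] 0.16949999999999998
38.0 [ 2.5 -1.4 -0.3] -0.225 23.07
```

The hex popped in at 38° and the force dropped to 0. Now lower gently until the collar seats.

Run:
```python
import h; from h import *
h.T=np.load("T.npy");h.B=np.load("B.npy");print(get_obs()["ft_torque"])
for i in range(22):
    f=step(dz=-(.0015 if h.T[2]>.160 else .0006),v=.03)
    if i%4==0 or f[2]>2: print(round(h.T[2],4),f.round(1),get_obs()["ft_torque"].round(2))
    if f[2]>7 or h.T[2]<.154: break
print(get_obs()["position"],get_obs()["time_s"]);np.save("T.npy",h.T)
shot("s6","scene");c=shot("t6","top")
```

```text
[-0.14134488 -0.17961912 -0.22513867]
0.168 [ 1.9 -0.5  2.3] [-0.07 -0.08 -0.23]
0.1665 [ 1.5 -0.3  4. ] [-0.01 -0.   -0.16]
0.165 [ 0.6 -0.9  5.7] [-0.01  0.12 -0.22]
0.1635 [ 0.8 -0.8  6.6] [ 0.09  0.15 -0.19]
0.162 [ 0.7 -0.1  8.1] [ 0.11  0.19 -0.11]
[ 0.56775765 -0.1613132   0.16208182] 24.3167
```

The force is rising again at 0.9 N/mm, so only the tapered nose went in and the flats aren't matched yet. Ease up and keep feeling in small turns.

Run:
```python
import h; from h import *
h.T=np.load("T.npy");h.B=np.load("B.npy");a=float(np.load("a.npy"))
f=step(dz=.0035,v=.05);print(h.T[2],f.round(1))
for i in range(10):
    a-=2; bot.reach(list(h.T),down(np.deg2rad(a)+np.pi)); f=F()-h.B; o=get_obs()
    print(a,f.round(1),o["ft_torque"].round(2),round(o["time_s"],2))
    if f[2]<1.2: break
np.save("T.npy",h.T);np.save("a.npy",a)
```

```text
0.16549999999999998 [1.9 0.9 5.2]
36.0 [ 2.1 -0.6  3.3] [-0.02 -0.05 -0.09] 24.92
34.0 [ 0.7 -1.3  0.6] [-0.1  -0.18 -0.06] 25.17
```

Run:
```python
import h; from h import *
h.T=np.load("T.npy");h.B=np.load("B.npy")
for i in range(22):
    f=step(dz=-(.0015 if h.T[2]>.160 else .0006),v=.03)
    print(round(h.T[2],4),f.round(1),get_obs()["ft_torque"].round(2))
    if f[2]>6 or h.T[2]<.154: break
print(get_obs()["position"],get_obs()["time_s"]);np.save("T.npy",h.T)
```

```text
0.164 [1.8 0.1 0.1] [-0.03 -0.09  0.01]
0.1625 [ 1.8 -0.7  0.2] [-0.08 -0.05 -0.01]
0.161 [ 1.3 -1.5  0.4] [-0.06  0.02  0.03]
0.1595 [ 1.2 -1.4  0.4] [0.03 0.06 0.04]
0.1589 [ 1.2 -0.6  0.5] [-0.06  0.05  0.04]
0.1583 [ 1.7 -0.4  0.5] [-0.02  0.02  0.03]
0.1577 [ 1.3 -0.2  0.2] [-0.02  0.07 -0.05]
0.1571 [-1.1  0.2  5.6] [ 0.07  0.31 -0.02]
0.1565 [-2.2  0.1 12.5] [0.18 0.72 0.01]
[ 0.56773996 -0.16134029  0.15739601] 27.4167
```

The crank bottomed on the rim at TCP z = 0.1574, the predicted seat height. I'll relax the push and wind clockwise; the stop can't come within the first 300°.

Run:
```python
import h; from h import *
h.T=np.load("T.npy");h.B=np.load("B.npy");a=float(np.load("a.npy"))
f=step(dz=.0007);print(f.round(1),get_obs()["joint_pos"][5])
q=get_obs()["joint_pos"][5]; a0=a; end=a-np.rad2deg(2.95-q)
while a>end+.1:
    a=max(a-45,end); bot.reach(list(h.T),down(np.deg2rad(a)+np.pi)); o=get_obs()
    print(round(a,1),(F()-h.B).round(1),o["ft_torque"].round(2),round(o["time_s"],2),o["gripper_width"].round(4))
    if abs(o["ft_torque"][2])>.8: break
print(o["joint_pos"].round(2));np.save("T.npy",h.T);np.save("a.npy",a)
shot("t7","top")
z=[cv2.resize(cv2.imread(f"pics/{n}.png")[200:350,330:470],None,fx=2.8,fy=2.8,interpolation=cv2.INTER_CUBIC) for n in("top0","t7")]
cv2.imwrite("pics/tz.png",np.hstack(z))
```

```text
[-1.6  0.4  7.4] -2.4436056295306154Traceback (most recent call last):
  File "<stdin>", line 7, in <module>
AttributeError: 'float' object has no attribute 'round'
```

Run:
```python
import h; from h import *
h.T=np.load("T.npy")+[0,0,.0007];h.B=np.load("B.npy");a=34.-45
q=get_obs()["joint_pos"][5]; print(q,(F()-h.B).round(1),get_obs()["ft_torque"].round(2)); end=a-np.rad2deg(2.95-q)
while a>end+.1:
    a=max(a-45,end); bot.reach(list(h.T),down(np.deg2rad(a)+np.pi)); o=get_obs()
    print(round(a,1),(F()-h.B).round(1),o["ft_torque"].round(2),round(o["time_s"],2))
    if abs(o["ft_torque"][2])>.8: break
print(o["joint_pos"].round(2));np.save("T.npy",h.T);np.save("a.npy",a)
shot("t7","top")
z=[cv2.resize(cv2.imread(f"pics/{n}.png")[200:350,330:470],None,fx=2.8,fy=2.8,interpolation=cv2.INTER_CUBIC) for n in("top0","t7")]
cv2.imwrite("pics/tz.png",np.hstack(z))
```

```text
-1.6605107997243889 [-1.8  0.7 11. ] [ 0.2   0.66 -0.05]
-56.0 [-1.9 -0.5 10.6] [0.23 0.79 0.06] 29.22
-101.0 [-2.2  1.1 10.2] [ 0.49  0.73 -0.  ] 29.99
-146.0 [-1.2  3.3 10.1] [ 0.72  0.53 -0.02] 30.77
-191.0 [ 0.   2.4 10.3] [ 0.66  0.34 -0.02] 31.54
-236.0 [-0.2  1.3 10. ] [0.54 0.35 0.03] 32.32
-275.2 [-2.   1.6  9.5] [ 0.38  0.43 -0.03] 33.01
[-0.28  0.4   1.79 -0.    0.95  2.95]
```

View pics/tz.png

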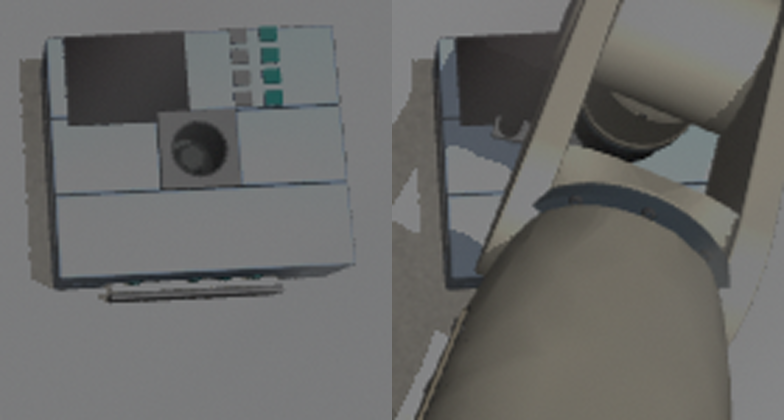

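In the first view the tray front stood slightly out; the arm now hides it. I'll release, lift, turn the wrist back half a turn and look with the wrist camera.

Run:
```python
import h; from h import *
h.T=np.load("T.npy");h.B=np.load("B.npy");a=float(np.load("a.npy"))
print((step(dz=.0006)-h.B).round(1))
hand.move_gripper(.06)
print(F().round(1),get_obs()["time_s"])
bot.servo_line([h.T[0],h.T[1],h.T[2]+.055],velocity=.12)
j=np.array(get_obs()["joint_pos"]);j[5]-=np.pi;bot.goto_joints(j)
a+=180;np.save("a.npy",a);np.save("T.npy",h.T)
c=shot("w8","wrist");np.save("w8.npy",c,allow_pickle=True);print(get_obs()["time_s"],get_obs()["joint_pos"].round(2))
z=[cv2.imread("pics/w8.png"),shot("t8","top")]
for d in (0,.03,.06): print(d,proj(c,[.568-.1-d,-.163,.046]),proj(z[1],[.568-.1-d,-.163,.046]))
```

```text
[3.4 0.8 7.1]
[ 0.5  0.4 -0.4] 33.7833
37.0917 [-0.28  0.34  1.75 -0.    1.06 -0.19]
0 [206.89058106 242.48986109] [393.12447026 299.46087352]
0.03 [174.23628411 245.36133818] [391.90231853 312.08790094]
0.06 [141.74720926 248.21828636] [390.66830093 324.83752413]
```

View pics/w8.png

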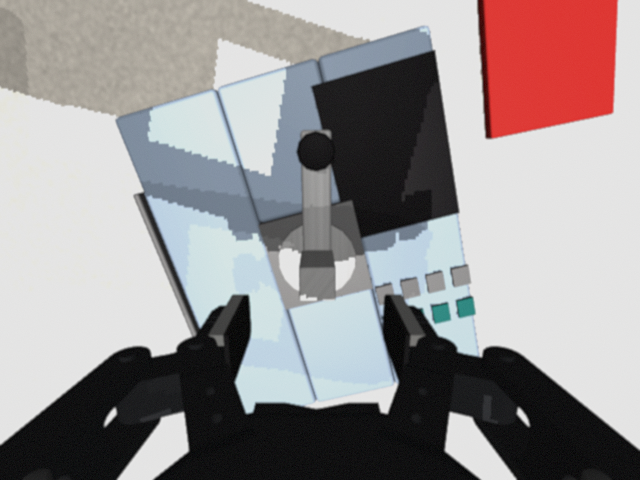

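The tray plate, from (138,195) to (195,330), now stands about 45 mm out, against about 12 mm at the start. The crank is upright and seated. I'll regrip with a low grip as a passive torque limit and finish in small, torque-watched steps.

Run:
```python
import h; from h import *
h.T=np.load("T.npy");a=float(np.load("a.npy"))-180
bot.servo_line(list(h.T),velocity=.12)
hand.move_gripper(.015,40);o=get_obs();print(o["wrist_force"].round(1),o["ft_torque"].round(2),o["time_s"],o["gripper_width"])
Tq=lambda:get_obs()["ft_torque"][2]
ori=lambda a:down(np.deg2rad(a)) # tool flipped half a turn
tot=0;log=[]
for d in [30,30,20]+[3]*31:
    tot+=d;bot.reach(list(h.T),ori(a-tot));t=Tq();log.append((tot,round(t,2)))
    if abs(t)>.4: break
o=get_obs();print(log,o["joint_pos"].round(2),(o["wrist_force"]).round(1),o["time_s"],o["gripper_width"]);np.save("tot.npy",[a,tot])
```

```text
[-2.   0.8  5.9] [0.02 0.39 0.09] 38.1917 0.019125978244813956
[(30, np.float64(-0.06)), (60, np.float64(-0.07)), (80, np.float64(-0.11)), (83, np.float64(0.08)), (86, np.float64(0.08)), (89, np.float64(0.12)), (92, np.float64(0.07)), (95, np.float64(0.11)), (98, np.float64(0.08)), (101, np.float64(0.09)), (104, np.float64(0.08)), (107, np.float64(0.11)), (110, np.float64(0.09)), (113, np.float64(0.13)), (116, np.float64(0.09)), (119, np.float64(0.12)), (122, np.float64(0.08)), (125, np.float64(0.08)), (128, np.float64(0.1)), (131, np.float64(0.04)), (134, np.float64(0.06)), (137, np.float64(0.1)), (140, np.float64(0.1)), (143, np.float64(0.12)), (146, np.float64(0.07)), (149, np.float64(0.12)), (152, np.float64(0.13)), (155, np.float64(0.08)), (158, np.float64(0.08)), (161, np.float64(0.08)), (164, np.float64(0.13)), (167, np.float64(0.07)), (170, np.float64(0.1)), (173, np.float64(0.37))] [-0.28  0.4   1.79  0.    0.95  2.83] [-1.4  3.8  7.4] 47.5 0.0192700835491185
```

Run:
```python
import h; from h import *
h.T=np.load("T.npy");a,tot=np.load("tot.npy")
for i in range(4):
    t=get_obs()["ft_torque"][2];print(tot,round(t,2))
    if t>.6 : break
    tot+=1;bot.reach(list(h.T),down(np.deg2rad(a-tot)))
tot-=2;bot.reach(list(h.T),down(np.deg2rad(a-tot)));print(get_obs()["ft_torque"][2])
hand.move_gripper(.06)
bot.servo_line([h.T[0],h.T[1],h.T[2]+.06],velocity=.12)
bot.reach([.36,-.05,.33],down(-.35))
c=shot("w9","wrist");print(get_obs()["time_s"])
```

```text
173.0 0.37
174.0 0.7
0.03253691220252549
50.1833
```

View pics/w9.png

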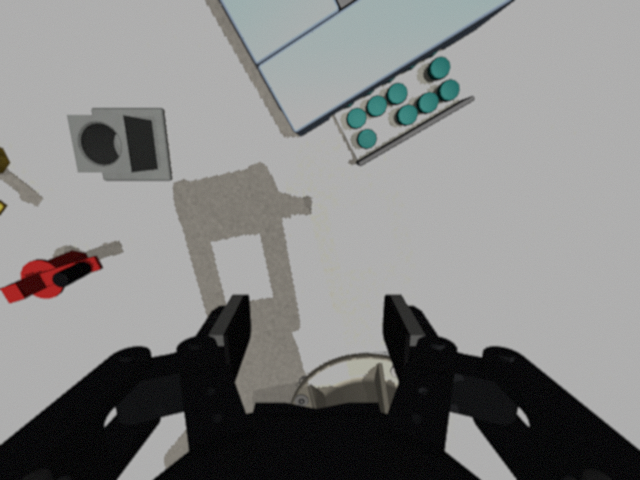

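The tray stands out with its two rows of vials; its plate runs from (357,162) to (473,98). The torque rise confirmed the stop. One last check that the crank is still seated.

Run:
```python
from h import *
c=shot("s10","scene");im=cv2.imread("pics/s10.png")[150:280,200:340];cv2.imwrite("pics/s10z.png",cv2.resize(im,None,fx=4,fy=4,interpolation=cv2.INTER_CUBIC))
T=np.load("T.npy");print((proj(c,[T[0],T[1],.168])-[200,150])*4, (proj(c,[T[0],T[1],.12])-[200,150])*4)
```

```text
[291.8716221  188.30940074] [299.0077367  231.39168603]
```

View pics/s10z.png

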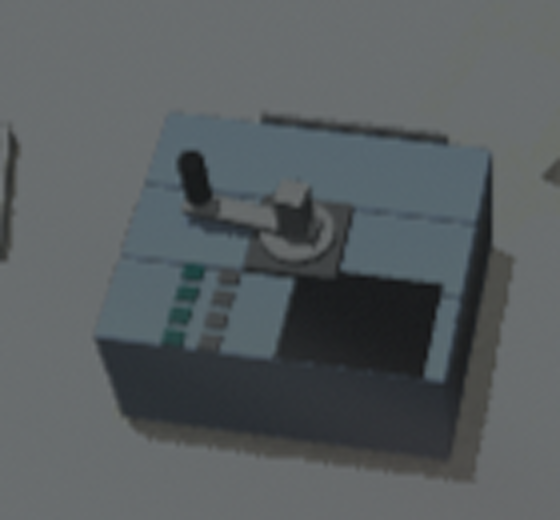

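The crank's collar lies on the rim at (297,236), and the hub top at (293,188) is exactly where a seated crank should show.

```bash
python3 -c "
from workcell import hand_in; print(hand_in())"
```

```text
the job is handed in; nothing more can be done
None
```

The crank is fully home in the well with its collar on the rim, the vial tray is wound out to its stop, the robot is clear of everything, and the job was handed in at about 50 s.

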